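# Shut the covers of two specimen holders

## Robot

A 6-joint arm with a two-finger parallel gripper is mounted at the origin on the work surface. World frame = base frame: x ahead of the robot, y to its left, z up, the work surface at z = 0. Lengths are in mm, angles in rad, forces in N, time in s.
With the tool pointing down it reaches from about 300 to 875 mm from the base axis. Payload 4.2 kg.
Tool frame: the origin (TCP) lies midway between the tips of the shut fingers; the grasp point (between the pads) lies 19 mm behind it; z points along the fingers, y is the line along which they close (so a half turn about z gives the same grasp; the last joint's range is limited). The gripper opens to 85 mm and grips with 20 to 120 N. Pads are 22 mm wide; open, the fingers measure 114 mm over their backs; the gripper's body (76 mm by 85 mm) begins 54 mm behind the grasp point. The pads swing forward as they close: fully open they stand 13 mm farther back than shut.
Start: joints at [1.31, 0.32, 1.565, -0, 1.257, -0.02], TCP at [137.127, 558.424, 231.338] pointing down, gripper open.
Joint ranges: [-3.11, 3.11], [-0.84, 2.01], [0.21, 2.61], [-1.34, 4.49], [0.05, 2.63], [-2.56, 2.56]. Speed limits (rad/s): [2.57, 2.57, 3.14, 3.14, 3.14, 3.14].

## Interface

Orientations are given as a unit quaternion [w, x, y, z].
In Python, from bench import ctrl gives the robot as it stands.
- The arm moves only by the tool drive_tool, never from a script. Its argument "steps" is a list of rows, each an object of numbers: "jaw": the opening, from 0 (shut) to 1 (fully open); "x", "y", "z": the shift along the tool's x, y, z in units of 0.03 m (1.0 is 0.03 m); "yaw": the turn about the tool's z in units of 0.08 rad (1.0 is 0.08 rad). In form: [{"jaw": .., "x": .., "y": .., "z": .., "yaw": ..}, ...]. A call has exactly 8 rows; each row shifts and turns the commanded pose from where the row before left it, along the tool's axes as they then stand; what a row does not reach is not made up. A row lasts 1/10 s, in which the tool goes at most 50 mm and 8.59 degrees, less where a joint would pass 70% of its speed; a pose out of reach is approached as far as the arm can. A call with a number of a shift or a turn outside -1 to 1 is refused whole. A call with a gripper value outside its range is refused whole. The fingers move at their own pace and stop on an object; "squeeze" is the grip in N (left out, the last holds). Time passes only in rows, so rows that do not move let the fingers close, or fill a call up. It gives the time, the measured TCP pose, the force, the opening and the grip force at its end, in the units of the state.
- ctrl.get_obs(): the state, without advancing time (a new reading comes with each control period).
- ctrl.capture(name): name is "side" or "top"; returns a dict with "img" (420x560x3 uint8, blue, green, red), "depth" (420x560 float32, mm along the optical axis (not along the pixel's ray), 0 where there is no reading), "camera_matrix" (3x3 intrinsics, pixels), "extrinsics" (4x4, takes a point from world to camera coordinates). Camera axes: x right, y up, looking along -z (the intrinsics and any distortion apply to the point x, -y, -z); pixel columns grow to the right and rows downward; lengths in mm; the calibration is good to about 2 mm. A picture is of the moment at which its call begins.
- ctrl.sign_off(): hands the job in; it is judged then, once.
Trained networks look in a picture, given as the dict that the camera call returned (one of the last four; its "shot" number tells which), for a name from the list of things; names that differ only in an ending like _2 or _b are one class to them, and where a whole thing is asked for, a point or a joint stands for the part that bears it (a point fixed in the world has none). Each returns a list of dicts, best first, with "p" (0 to 1); they miss things now and then, are a little off and sometimes report something else, mostly with a low value. They report only what shows in the picture. A call takes as long as a camera call.
- ctrl.find_in(picture, label): "xyz" ([x, y, z] in mm, in world coordinates, good to about 4 mm: the middle of the surface that is visible of it).
- ctrl.silhouettes(picture, label): "region" (420x560 bool, what is visible of it).
- ctrl.mark_of(picture, label): "xyz" ([x, y, z] in mm, in world coordinates, good to about 4 mm: a listed point, or the origin of a listed thing).
The state is a dict: "clock": time; "joint_pos": joint angles; "qvel": joint speeds; "joint_torque": joint torques, N m; "position": TCP position; "orientation": TCP orientation; "force": force on the tool from outside, world axes, zero at the start; "ft_torque": the same for the moment, N m; "opening": finger opening in mm; "grip_force": force on a finger pad.
Only numpy, scipy, OpenCV 4.12 (cv2) and the standard library are available. Lean on these libraries where they do the work, as an engineer would, in place of code of your own. Each camera call takes 0.05 s, during which the arm holds its last target. There are 200 camera calls.

## Task

Both specimen holders are loaded and stand open. Press each cover down by the pad at its free edge until its catch snaps over and holds it fully shut, then let go; the gauge head above each one bars the way straight down, so come in at a slant. Leave the loose ring, weight and black box where they lie.

Things in the scene. Friction and masses are not known exactly. Their poses are not given: they have to be found in the camera images.
- large_holder: larger specimen holder, fixed: grey block with dark red top, 180 x 140 x 70 mm (x, y, z). Origin at table height; x points from hinge to catch (roughly away from the robot), z up. Hinge at x -50 mm. Behind the cover's free edge: an 18 mm high catch block with a sprung brass roller, and a 22 mm square post at x 95 mm whose arm reaches back over the cover and carries a round gauge head.
- large_hinge (a point): middle of the cover's hinge axis, 76 mm above the table; the axis runs along the holder's y
- large_pad (a point): centre of the outer face of the black press pad (24 mm along the cover, 36 across) near the free edge; moves with the cover. z is the cover's outward normal, x runs from hinge to free edge. Aluminium cover: 100 mm from hinge axis to free edge, 100 wide, 8 thick. Pad centre 84 mm from the hinge axis along the cover and 9 mm outward of it: 85 mm above the table when shut.
- large_cover (a joint): opening angle of the larger cover, rad: 0 shut (level), grows as its free edge rises towards the robot; stop 1.15. Uncaught, a spring lifts it back to 0.3 or more. Following it down takes 1 to 3 N at the pad; from 0.14 to 0.06 rad the catch resists, up to about 9 N; below 0.03 it pulls the cover to 0 and holds it.
- large_gauge (a point): centre of the under face of the fixed gauge head (30 mm across, 50 high), 235 mm above the table, 8 mm beyond the point straight above the shut pad. It and its 22 mm wide arm bar a tool coming straight down; one leaning back to the hinge side, 28 to 45 degrees from vertical, with its tip forward, passes in front of it.
- small_holder: smaller specimen holder, fixed: grey block with dark red top, 160 x 110 x 70 mm (x, y, z). Origin at table height; x points from hinge to catch (roughly away from the robot), z up. Hinge at x -50 mm. Behind the cover's free edge: an 18 mm high catch block with a sprung brass roller, and a 22 mm square post at x 75 mm whose arm reaches back over the cover and carries a round gauge head.
- small_hinge (a point): middle of the cover's hinge axis, 76 mm above the table; the axis runs along the holder's y
- small_pad (a point): centre of the outer face of the black press pad (24 mm along the cover, 36 across) near the free edge; moves with the cover. z is the cover's outward normal, x runs from hinge to free edge. Aluminium cover: 80 mm from hinge axis to free edge, 70 wide, 8 thick. Pad centre 64 mm from the hinge axis along the cover and 9 mm outward of it: 85 mm above the table when shut.
- small_cover (a joint): opening angle of the smaller cover, rad: 0 shut (level), grows as its free edge rises towards the robot; stop 1.15. Uncaught, a spring lifts it back to 0.3 or more. Following it down takes 1 to 3 N at the pad; from 0.14 to 0.06 rad the catch resists, up to about 9 N; below 0.03 it pulls the cover to 0 and holds it.
- small_gauge (a point): centre of the under face of the fixed gauge head (30 mm across, 50 high), 235 mm above the table, 8 mm beyond the point straight above the shut pad. It and its 22 mm wide arm bar a tool coming straight down; one leaning back to the hinge side, 28 to 45 degrees from vertical, with its tip forward, passes in front of it.
- orifice_mid (a point): bystander: centre of a loose steel orifice ring lying flat, 64 mm across, 24 mm hole, 8 mm thick
- weight_mid (a point): bystander: centre of a loose steel calibration weight, 44 mm across, 34 mm high
- gaugebox_mid (a point): bystander: centre of a loose black plastic box, 70 x 110 x 30 mm

How it is judged (in metres and radians):
At the end, for the whole second after the job is handed in: Both covers are held shut by their catches with nothing pressing on them: each opening angle under 0.025 rad (about 2 mm at the free edge) (value of joint each of large_cover, small_cover below 0.025 rad); the robot touches nothing.
It fails at once if the orifice ring is pushed more than 30 mm from its place (distance of orifice_mid from where it was at the start of the episode above 0.03 m).
It fails at once if the weight is pushed more than 30 mm from its place (distance of weight_mid from where it was at the start of the episode above 0.03 m).
It fails at once if the black box is pushed more than 30 mm from its place (distance of gaugebox_mid from where it was at the start of the episode above 0.03 m).
It also fails if it takes over 40 s, if anything falls off the work surface, if the arm or the gripper's body presses on something with over 40 N, if the wrist force passes 120 N, or if a joint passes its speed limit or range.

## Working session

There is one attempt and no reset: what is moved stays moved. The work goes in short steps, Python scripts to look and compute and a tool call to move; the robot and the scene stay as the last step left them, time stands still between calls to the robot, and variables do not carry over. Pictures are saved under pics/ and viewed, at most 10 in all, crops included, and the job is handed in when it is done.

Besides the shell and the picture viewer there is one more tool, called after "Emit:" by a JSON object that holds its "fn" and its "kwargs". drive_tool: Moves the arm, as the interface text tells. Its arguments: {"type":"object","properties":{"steps":{"type":"array"},"squeeze":{"type":"number"}},"required":["steps"]}

```bash
mkdir -p pics; ls; python3 - <<'E'
from bench import ctrl
import cv2,numpy as np
o=ctrl.get_obs();print(o['clock'],o['position'],o['orientation'],o['opening'])
names="large_hinge large_pad large_gauge large_holder small_hinge small_pad small_gauge small_holder orifice_mid weight_mid gaugebox_mid".split()
ims=[]
for c in("side","top"):
    p=ctrl.capture(c);ims.append(p['img'])
    for n in names:
        r=ctrl.mark_of(p,n)
        print(c,n,[(np.round(d['xyz']).tolist(),round(d['p'],2)) for d in r[:2]])
cv2.imwrite('pics/a.png',ims[0]);cv2.imwrite('pics/b.png',ims[1])
print(ctrl.get_obs()['clock'])
E
```

```text
pics
0.0 [136.99384954 557.92043596 230.47528754] [-1.33807810e-04  1.20117821e-01  9.92759223e-01 -9.04097562e-04] 85.35853026483544
side large_hinge [([530.0, 218.0, 78.0], 0.59)]
side large_pad [([582.0, 230.0, 140.0], 0.66)]
side large_gauge [([614.0, 240.0, 234.0], 0.71)]
side large_holder [([576.0, 232.0, -0.0], 0.85)]
side small_hinge [([482.0, -208.0, 75.0], 0.93), ([447.0, 6.0, 1.0], 0.64)]
side small_pad [([526.0, -214.0, 121.0], 0.74)]
side small_gauge [([551.0, -216.0, 234.0], 0.91)]
side small_holder [([530.0, -215.0, -0.0], 0.74), ([527.0, 219.0, 78.0], 0.71)]
side orifice_mid [([446.0, 4.0, 2.0], 0.85)]
side weight_mid [([476.0, 419.0, 14.0], 0.89)]
side gaugebox_mid [([488.0, -457.0, 18.0], 0.84)]
top large_hinge [([532.0, 216.0, 77.0], 0.96)]
top large_pad [([583.0, 233.0, 143.0], 0.65)]
top large_gauge [([616.0, 244.0, 235.0], 0.87)]
top large_holder [([579.0, 229.0, 1.0], 0.63), ([580.0, 232.0, 142.0], 0.51)]
top small_hinge [([482.0, -210.0, 75.0], 0.63)]
top small_pad [([527.0, -214.0, 126.0], 0.66), ([549.0, -217.0, 237.0], 0.38)]
top small_gauge [([548.0, -217.0, 232.0], 0.6)]
top small_holder [([530.0, -216.0, -0.0], 0.59)]
top orifice_mid [([445.0, 6.0, 7.0], 0.53)]
top weight_mid [([472.0, 421.0, 19.0], 0.58)]
top gaugebox_mid []
1.2
```

View pics/a.png

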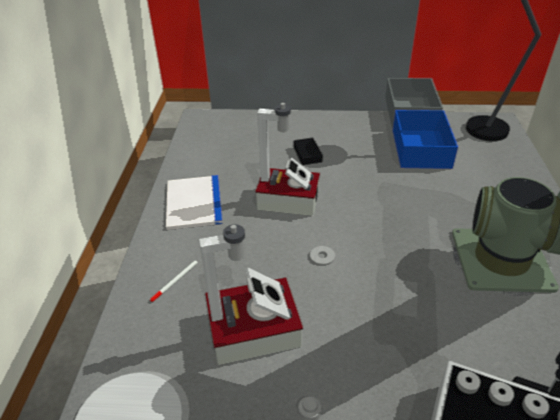

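View pics/b.png

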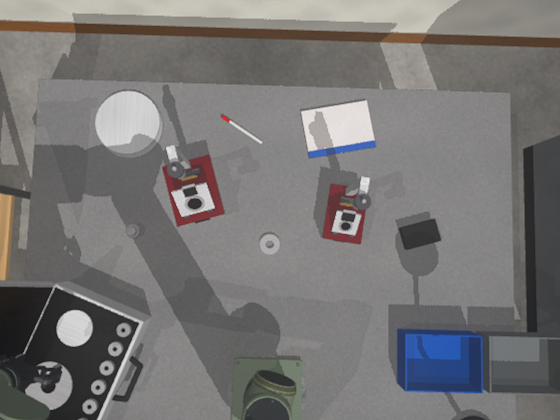

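The side view shows the large holder at about (255,310) and the small one at (290,185), both open, with their gauge heads at (234,235) and (283,108). The drive has no tilt, but the open fingers reach beyond the gripper body. I'll point tool y from hinge to catch and press with the front finger, keeping the body on the hinge side.

```bash
cat > h.py <<'E'
import numpy as np
from bench import ctrl
def az(o):
    w,x,y,z=o['orientation'];return np.arctan2(1-2*(x*x+z*z),2*(x*y-w*z))
def rows(goal,a_goal,n):
    "n rows from here to goal (mm) and azimuth of tool y"
    o=ctrl.get_obs();p=np.array(o['position']);a=az(o)
    print('clock',o['clock'],'p',np.round(p,1),'a',round(a,3),'F',np.round(o['force'],1))
    d=(np.array(goal)-p)/n/30; yaw=-(a_goal-a)/.08
    for i in range(n):
        y=float(np.clip(yaw,-1,1));yaw-=y
        print('{"jaw":1,"x":%.2f,"y":%.2f,"z":%.2f,"yaw":%.2f},'%(-np.sin(a)*d[0]+np.cos(a)*d[1],np.cos(a)*d[0]+np.sin(a)*d[1],-d[2],y))
        a-=.08*y
E
python3 -c "
from h import *
rows([510,210,225],.29,24)"
```

```text
clock 1.2 p [137.1 558.4 231.4] a 1.33 F [ 0.3 -0.7  0.3]
{"jaw":1,"x":-0.62,"y":-0.35,"z":0.01,"yaw":1.00},
{"jaw":1,"x":-0.64,"y":-0.30,"z":0.01,"yaw":1.00},
{"jaw":1,"x":-0.67,"y":-0.24,"z":0.01,"yaw":1.00},
{"jaw":1,"x":-0.68,"y":-0.19,"z":0.01,"yaw":1.00},
{"jaw":1,"x":-0.70,"y":-0.13,"z":0.01,"yaw":1.00},
{"jaw":1,"x":-0.70,"y":-0.08,"z":0.01,"yaw":1.00},
{"jaw":1,"x":-0.71,"y":-0.02,"z":0.01,"yaw":1.00},
{"jaw":1,"x":-0.71,"y":0.03,"z":0.01,"yaw":1.00},
{"jaw":1,"x":-0.70,"y":0.09,"z":0.01,"yaw":1.00},
{"jaw":1,"x":-0.69,"y":0.15,"z":0.01,"yaw":1.00},
{"jaw":1,"x":-0.68,"y":0.20,"z":0.01,"yaw":1.00},
{"jaw":1,"x":-0.66,"y":0.26,"z":0.01,"yaw":1.00},
{"jaw":1,"x":-0.64,"y":0.31,"z":0.01,"yaw":1.00},
{"jaw":1,"x":-0.61,"y":0.36,"z":0.01,"yaw":0.00},
{"jaw":1,"x":-0.61,"y":0.36,"z":0.01,"yaw":0.00},
{"jaw":1,"x":-0.61,"y":0.36,"z":0.01,"yaw":0.00},
{"jaw":1,"x":-0.61,"y":0.36,"z":0.01,"yaw":0.00},
{"jaw":1,"x":-0.61,"y":0.36,"z":0.01,"yaw":0.00},
{"jaw":1,"x":-0.61,"y":0.36,"z":0.01,"yaw":0.00},
{"jaw":1,"x":-0.61,"y":0.36,"z":0.01,"yaw":0.00},
{"jaw":1,"x":-0.61,"y":0.36,"z":0.01,"yaw":0.00},
{"jaw":1,"x":-0.61,"y":0.36,"z":0.01,"yaw":0.00},
{"jaw":1,"x":-0.61,"y":0.36,"z":0.01,"yaw":0.00},
{"jaw":1,"x":-0.61,"y":0.36,"z":0.01,"yaw":0.00},
```

Emit:
{"fn": "drive_tool", "kwargs": {"steps": [{"jaw": 1, "x": -0.62, "y": -0.35, "z": 0, "yaw": 1}, {"jaw": 1, "x": -0.64, "y": -0.3, "z": 0, "yaw": 1}, {"jaw": 1, "x": -0.67, "y": -0.24, "z": 0, "yaw": 1}, {"jaw": 1, "x": -0.68, "y": -0.19, "z": 0, "yaw": 1}, {"jaw": 1, "x": -0.7, "y": -0.13, "z": 0, "yaw": 1}, {"jaw": 1, "x": -0.7, "y": -0.08, "z": 0, "yaw": 1}, {"jaw": 1, "x": -0.71, "y": -0.02, "z": 0, "yaw": 1}, {"jaw": 1, "x": -0.71, "y": 0.03, "z": 0, "yaw": 1}]}}

```text
clock: 2.0
position: [262.0, 441.5, 231.4]
orientation: [0.0, 0.428, 0.904, 0.0]
force: [-0.4, 0.2, 0.0]
opening: 85.1
grip_force: 0.0
```

Emit:
{"fn": "drive_tool", "kwargs": {"steps": [{"jaw": 1, "x": -0.7, "y": 0.09, "z": 0, "yaw": 1}, {"jaw": 1, "x": -0.69, "y": 0.15, "z": 0, "yaw": 1}, {"jaw": 1, "x": -0.68, "y": 0.2, "z": 0, "yaw": 1}, {"jaw": 1, "x": -0.66, "y": 0.26, "z": 0, "yaw": 1}, {"jaw": 1, "x": -0.64, "y": 0.31, "z": 0, "yaw": 1}, {"jaw": 1, "x": -0.61, "y": 0.36, "z": 0, "yaw": 0}, {"jaw": 1, "x": -0.61, "y": 0.36, "z": 0, "yaw": 0}, {"jaw": 1, "x": -0.61, "y": 0.36, "z": 0, "yaw": 0}]}}

```text
clock: 2.8
position: [386.5, 325.7, 231.4]
orientation: [0.0, 0.598, 0.802, 0.0]
force: [0.7, -0.0, 0.6]
opening: 85.4
grip_force: 0.0
```

Emit:
{"fn": "drive_tool", "kwargs": {"steps": [{"jaw": 1, "x": -0.61, "y": 0.36, "z": 0, "yaw": 0}, {"jaw": 1, "x": -0.61, "y": 0.36, "z": 0, "yaw": 0}, {"jaw": 1, "x": -0.61, "y": 0.36, "z": 0, "yaw": 0}, {"jaw": 1, "x": -0.61, "y": 0.36, "z": 0, "yaw": 0}, {"jaw": 1, "x": -0.61, "y": 0.36, "z": 0, "yaw": 0}, {"jaw": 1, "x": -0.61, "y": 0.36, "z": 0, "yaw": 0}, {"jaw": 1, "x": -0.61, "y": 0.36, "z": 0, "yaw": 0}, {"jaw": 1, "x": -0.61, "y": 0.36, "z": 0, "yaw": 0}]}}

```text
clock: 3.6
position: [511.1, 210.2, 231.4]
orientation: [-0.0, 0.598, 0.802, 0.0]
force: [-1.1, 0.1, -0.0]
opening: 85.4
grip_force: 0.0
```

```bash
cat >> h.py <<'E'
def cloud(c):
    d=c['depth'];K=c['camera_matrix'];T=c['extrinsics']
    v,u=np.nonzero(d>0);z=d[v,u]
    P=np.c_[(u-K[0,2])*z/K[0,0],-(v-K[1,2])*z/K[1,1],-z,np.ones(len(z))]
    return (np.linalg.inv(T)@P.T).T[:,:3]
E
python3 - <<'E'
from h import *
import cv2
o=ctrl.get_obs();p=np.array(o['position']);a=az(o);print(p,a)
u=np.array([np.cos(a),np.sin(a)]);n=np.array([-u[1],u[0]])
for c in('side','top'):
    s=ctrl.capture(c);P=cloud(s)-p
    if c=='side':cv2.imwrite('pics/c.png',cv2.resize(s['img'][150:400,100:400],None,fx=2.4,fy=2.4))
    f=P[:,:2]@u;l=P[:,:2]@n
    for h in range(-20,420,20):
        m=(P[:,2]>=h)&(P[:,2]<h+20)&(abs(l)<80)&(f<76)&(f>-100)
        if m.sum()>5:print(c,h,m.sum(),'fwd %.0f'%np.percentile(f[m],98),'lat %.0f %.0f'%tuple(np.percentile(l[m],[2,98])))
    for q in('large_pad','large_hinge','large_gauge'):print(q,[(np.round(d['xyz']).tolist(),round(d['p'],2)) for d in ctrl.mark_of(s,q)[:1]])
E
```

```text
[511.14525415 210.15490798 231.38793871] 0.2899921172254871
side 0 20 fwd 50 lat -5 13
side 20 138 fwd 56 lat -7 14
side 40 138 fwd 61 lat -7 15
side 60 513 fwd 73 lat -10 18
side 80 479 fwd 71 lat -11 21
side 100 706 fwd 68 lat -9 21
side 120 207 fwd 37 lat 3 40
side 140 390 fwd 37 lat 4 40
side 160 533 fwd 36 lat -5 40
side 180 339 fwd 36 lat 4 39
side 200 443 fwd 35 lat 1 39
side 220 399 fwd 34 lat 5 40
side 240 480 fwd 34 lat 4 41
side 260 222 fwd 37 lat 0 58
side 280 581 fwd 35 lat -27 62
side 300 1118 fwd 43 lat -37 63
side 320 1649 fwd 43 lat -46 63
side 340 2787 fwd 33 lat -47 61
side 360 1659 fwd 4 lat -52 57
side 380 570 fwd -54 lat -58 52
large_pad [([582.0, 230.0, 143.0], 0.77)]
large_hinge [([530.0, 218.0, 79.0], 0.7)]
large_gauge [([613.0, 240.0, 233.0], 0.76)]
top 60 11 fwd -39 lat 9 20
top 80 8 fwd -37 lat 6 19
top 100 68 fwd -40 lat 1 16
top 120 10 fwd -38 lat 0 14
top 160 18 fwd -36 lat -7 16
top 180 9 fwd -36 lat -11 6
top 200 36 fwd -32 lat -13 22
top 220 16 fwd -31 lat -17 5
top 240 11 fwd -30 lat -17 -1
top 260 17 fwd -35 lat -16 8
top 280 41 fwd 16 lat -58 39
top 300 173 fwd 35 lat -61 40
top 320 503 fwd 39 lat -61 46
top 340 2100 fwd 31 lat -58 54
top 360 820 fwd 9 lat -61 56
top 380 532 fwd -52 lat -61 51
large_pad [([581.0, 235.0, 144.0], 0.55)]
large_hinge [([532.0, 216.0, 77.0], 0.9)]
large_gauge [([615.0, 242.0, 236.0], 0.78)]
```

View pics/c.png

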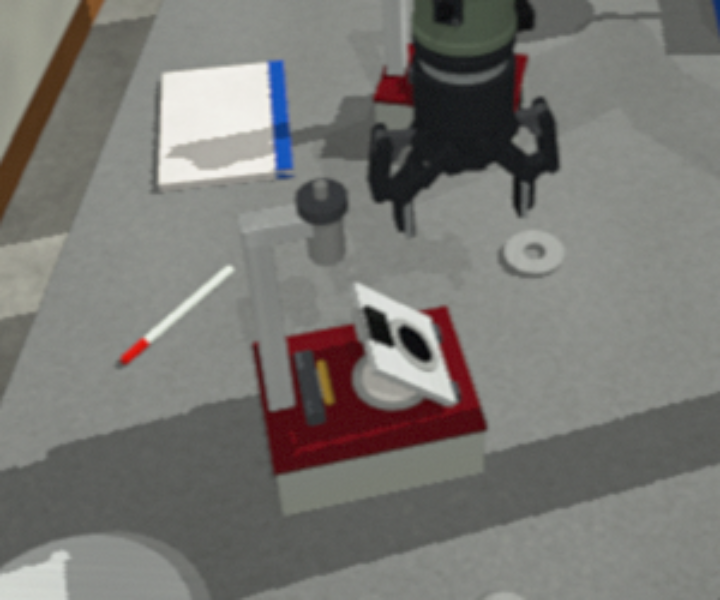

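```bash
python3 - <<'E'
from h import *
for nm,H,a in(('large',[530,216.7],.29),('small',[481.5,-209],-.12)):
  u=np.array([np.cos(a),np.sin(a)]);n=np.array([-u[1],u[0]]);S=[cloud(ctrl.capture(c)) for c in('side','top')]
  for k,P in enumerate(S):
    q=P[:,:2]-H;f=q@u;l=q@n
    for h in range(225,345,10):
        m=(P[:,2]>=h)&(P[:,2]<h+10)&(abs(l)<40)&(f<130)&(f>45)
        if m.sum()>5:print(nm,k,h,m.sum(),'f %.0f %.0f'%tuple(np.percentile(f[m],[2,98])),'lat %.0f %.0f'%tuple(np.percentile(l[m],[2,98])))
E
```

```text
large 0 235 53 f 76 105 lat 1 16
large 0 245 61 f 79 105 lat 3 16
large 0 255 57 f 78 106 lat 3 15
large 0 265 108 f 77 128 lat 6 15
large 0 275 121 f 82 129 lat -10 16
large 0 285 141 f 50 129 lat -7 20
large 0 295 283 f 47 109 lat -18 19
large 0 305 47 f 45 96 lat -8 16
large 0 315 26 f 45 51 lat -7 16
large 0 325 25 f 46 50 lat -10 15
large 0 335 22 f 45 48 lat -8 14
large 1 275 31 f 112 129 lat -11 11
large 1 285 63 f 81 129 lat -19 11
large 1 295 140 f 79 108 lat -18 18
large 1 305 15 f 85 94 lat -4 4
small 0 225 32 f 112 129 lat -5 15
small 0 235 31 f 112 130 lat -10 14
small 0 245 26 f 112 129 lat 1 14
small 0 255 24 f 113 129 lat -3 14
small 0 265 41 f 102 129 lat 5 14
small 0 275 66 f 95 128 lat -10 15
small 0 285 31 f 101 129 lat -8 13
small 1 225 10 f 110 128 lat 6 12
small 1 235 9 f 56 128 lat 6 15
small 1 245 17 f 55 126 lat 6 15
small 1 255 9 f 61 126 lat 11 16
small 1 265 12 f 90 128 lat 10 12
small 1 275 80 f 88 129 lat -10 12
small 1 285 106 f 53 128 lat -12 20
small 1 295 174 f 50 87 lat -18 19
small 1 305 16 f 65 72 lat -3 6
```

```bash
python3 - <<'E'
from h import *
o=ctrl.get_obs();p=np.array(o['position']);a=az(o);print(o['clock'])
u=np.array([np.cos(a),np.sin(a)]);n=np.array([-u[1],u[0]])
P=cloud(ctrl.capture('side'))-p;f=P[:,:2]@u;l=P[:,:2]@n
for h in list(range(0,40,5))+list(range(60,132,4)):
    m=(P[:,2]>=h)&(P[:,2]<h+(5 if h<50 else 4))&(abs(l)<40)&(f<85)&(f>25)
    if m.sum()>2:print(h,m.sum(),'f %.0f %.0f %.0f'%tuple(np.percentile(f[m],[5,50,98])),'lat %.0f %.0f'%tuple(np.percentile(l[m],[2,98])))
E
```

```text
4.2
15 8 f 44 47 50 lat 7 12
20 12 f 43 48 54 lat 6 12
25 17 f 44 50 56 lat 1 13
30 19 f 43 50 56 lat 4 14
35 18 f 43 49 56 lat -3 13
60 43 f 42 51 73 lat -8 17
64 66 f 41 52 73 lat -9 15
68 49 f 38 49 74 lat -8 17
72 44 f 30 44 73 lat -10 18
76 68 f 29 40 73 lat -13 19
80 49 f 32 38 71 lat -11 20
84 31 f 27 36 71 lat -2 19
88 33 f 28 63 71 lat -5 19
92 28 f 26 59 70 lat -7 19
96 32 f 27 62 70 lat -11 14
100 39 f 30 54 69 lat -5 15
104 44 f 28 48 68 lat -3 15
108 52 f 31 49 68 lat -5 14
112 88 f 29 49 67 lat -9 14
116 64 f 28 60 66 lat -9 14
120 14 f 30 33 37 lat -1 14
124 6 f 36 37 38 lat 0 9
128 10 f 28 34 37 lat -2 26
```

Emit:
{"fn": "drive_tool", "kwargs": {"steps": [{"jaw": 1, "x": 0.03, "y": 0, "z": 0.59, "yaw": 0}, {"jaw": 1, "x": 0, "y": 0, "z": 0.59, "yaw": 0}, {"jaw": 1, "x": 0, "y": 0, "z": 0.59, "yaw": 0}, {"jaw": 1, "x": 0, "y": 0, "z": 0.59, "yaw": 0}, {"jaw": 1, "x": 0, "y": 0, "z": 0.59, "yaw": 0}, {"jaw": 1, "x": 0, "y": 0, "z": 0.6, "yaw": 0}, {"jaw": 1, "x": 0, "y": 0, "z": 0, "yaw": 0}, {"jaw": 1, "x": 0, "y": 0, "z": 0, "yaw": 0}]}}

```text
clock: 5.05
position: [510.4, 211.8, 125.1]
orientation: [-0.0, 0.597, 0.802, 0.0]
force: [-0.1, -1.1, 0.9]
opening: 85.2
grip_force: 0.0
```

Emit:
{"fn": "drive_tool", "kwargs": {"steps": [{"jaw": 1, "x": 0, "y": 0.47, "z": 0.1, "yaw": 0}, {"jaw": 1, "x": 0, "y": 0.2, "z": 0.15, "yaw": 0}, {"jaw": 1, "x": 0, "y": 0.17, "z": 0.19, "yaw": 0}, {"jaw": 1, "x": 0, "y": 0.15, "z": 0.2, "yaw": 0}, {"jaw": 1, "x": 0, "y": 0.15, "z": 0.2, "yaw": 0}, {"jaw": 1, "x": 0, "y": 0.1, "z": 0.22, "yaw": 0}, {"jaw": 1, "x": 0, "y": 0.1, "z": 0.23, "yaw": 0}, {"jaw": 1, "x": 0, "y": 0, "z": 0, "yaw": 0}]}}

```text
clock: 5.85
position: [548.5, 223.0, 84.8]
orientation: [-0.001, 0.598, 0.802, -0.001]
force: [-0.8, -0.7, 0.4]
opening: 85.5
grip_force: 0.2
```

```bash
python3 - <<'E'
from h import *
import cv2
s=ctrl.capture('side')
cv2.imwrite('pics/d.png',cv2.resize(s['img'][180:380,160:340],None,fx=3,fy=3))
for q in('large_pad','large_hinge','large_cover'):print(q,[(np.round(d['xyz']).tolist(),round(d['p'],2)) for d in ctrl.mark_of(s,q)[:1]])
E
```

```text
large_pad [([608.0, 237.0, 102.0], 0.84)]
large_hinge [([527.0, 218.0, 75.0], 0.8)]Traceback (most recent call last):
  File "<stdin>", line 5, in <module>
ValueError: it knows: gaugebox_mid, large_gauge, large_hinge, large_holder, large_pad, orifice_mid, small_gauge, small_hinge, small_holder, small_pad, weight_mid
```

View pics/d.png

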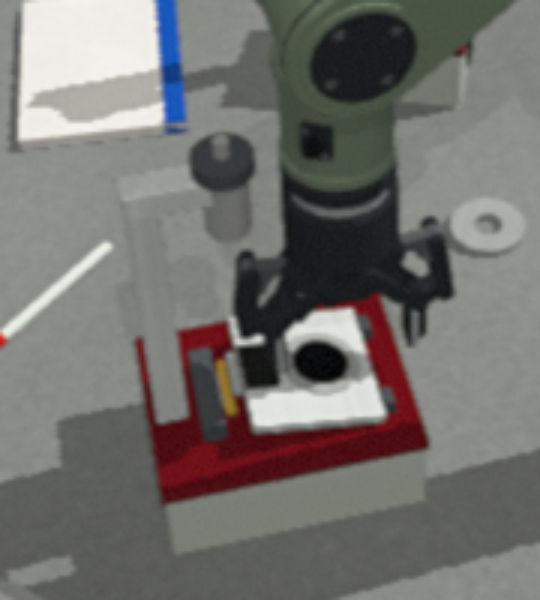

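The cover is nearly level: the front finger sits on the pad at about (250,350), clear of the gauge head. I'll continue through the catch.

Emit:
{"fn": "drive_tool", "kwargs": {"steps": [{"jaw": 1, "x": 0, "y": 0.03, "z": 0.12, "yaw": 0}, {"jaw": 1, "x": 0, "y": 0.03, "z": 0.12, "yaw": 0}, {"jaw": 1, "x": 0, "y": 0.02, "z": 0.1, "yaw": 0}, {"jaw": 1, "x": 0, "y": 0.01, "z": 0.1, "yaw": 0}, {"jaw": 1, "x": 0, "y": 0, "z": 0.05, "yaw": 0}, {"jaw": 1, "x": 0, "y": 0, "z": 0, "yaw": 0}, {"jaw": 1, "x": 0, "y": 0, "z": 0, "yaw": 0}, {"jaw": 1, "x": 0, "y": 0, "z": 0, "yaw": 0}]}}

```text
clock: 6.8
position: [550.2, 223.6, 71.8]
orientation: [-0.001, 0.598, 0.802, -0.001]
force: [-5.8, -2.5, 6.8]
opening: 85.4
grip_force: 4.5
```

Emit:
{"fn": "drive_tool", "kwargs": {"steps": [{"jaw": 1, "x": 0, "y": 0, "z": 0.05, "yaw": 0}, {"jaw": 1, "x": 0, "y": 0, "z": 0.05, "yaw": 0}, {"jaw": 1, "x": 0, "y": 0, "z": 0.03, "yaw": 0}, {"jaw": 1, "x": 0, "y": 0, "z": 0, "yaw": 0}, {"jaw": 1, "x": 0, "y": 0, "z": 0, "yaw": 0}, {"jaw": 1, "x": 0, "y": 0, "z": 0, "yaw": 0}, {"jaw": 1, "x": 0, "y": 0, "z": 0, "yaw": 0}, {"jaw": 1, "x": 0, "y": 0, "z": 0, "yaw": 0}]}}

```text
clock: 7.6
position: [551.0, 223.8, 67.2]
orientation: [-0.0, 0.598, 0.802, -0.0]
force: [-3.0, -1.2, -0.2]
opening: 85.6
grip_force: 1.9
```

Emit:
{"fn": "drive_tool", "kwargs": {"steps": [{"jaw": 1, "x": 0, "y": 0, "z": 0.05, "yaw": 0}, {"jaw": 1, "x": 0, "y": 0, "z": 0.04, "yaw": 0}, {"jaw": 1, "x": 0, "y": 0, "z": 0, "yaw": 0}, {"jaw": 1, "x": 0, "y": -0.05, "z": -0.2, "yaw": 0}, {"jaw": 1, "x": 0, "y": -0.15, "z": -0.35, "yaw": 0}, {"jaw": 1, "x": 0, "y": -0.3, "z": -0.4, "yaw": 0}, {"jaw": 1, "x": 0, "y": -0.5, "z": -0.4, "yaw": 0}, {"jaw": 1, "x": 0, "y": -0.5, "z": -0.3, "yaw": 0}]}}

```text
clock: 8.4
position: [508.4, 211.1, 116.0]
orientation: [0.001, 0.598, 0.802, 0.001]
force: [0.4, -0.2, 0.7]
opening: 85.5
grip_force: 0.0
```

```bash
python3 - <<'E'
from h import *
import cv2
s=ctrl.capture('side')
cv2.imwrite('pics/e.png',cv2.resize(s['img'][180:380,160:340],None,fx=3,fy=3))
for q in('large_pad','large_hinge'):print(q,[(np.round(d['xyz']).tolist(),round(d['p'],2)) for d in ctrl.mark_of(s,q)[:1]])
rows([515,212,200],.29,5)
E
```

```text
large_pad [([611.0, 241.0, 86.0], 0.83)]
large_hinge [([528.0, 217.0, 77.0], 0.9)]
clock 8.55 p [508.5 211.2 115.7] a 0.29 F [0.8 0.1 0.4]
{"jaw":1,"x":-0.01,"y":0.04,"z":-0.56,"yaw":0.00},
{"jaw":1,"x":-0.01,"y":0.04,"z":-0.56,"yaw":0.00},
{"jaw":1,"x":-0.01,"y":0.04,"z":-0.56,"yaw":0.00},
{"jaw":1,"x":-0.01,"y":0.04,"z":-0.56,"yaw":0.00},
{"jaw":1,"x":-0.01,"y":0.04,"z":-0.56,"yaw":0.00},
```

View pics/e.png

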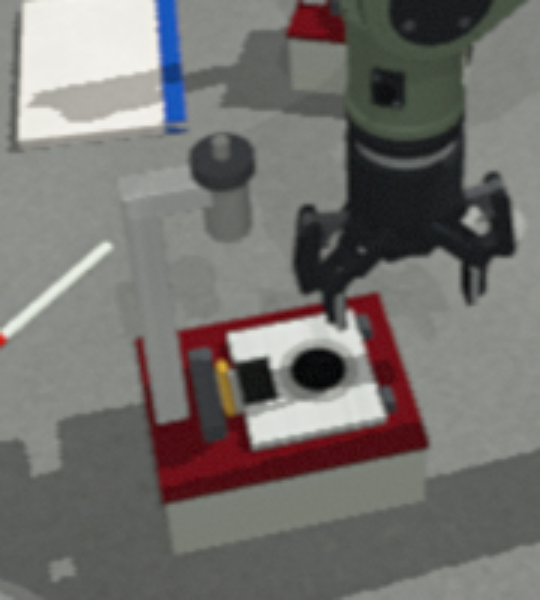

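The large cover is shut: the pad lies flat at about (255,380), z 86, with the brass roller over it. Next is the small holder.

```bash
python3 -c "
from h import *
rows([446.7,-204.8,170],-.12,16)"
```

```text
clock 8.55 p [508.5 211.2 115.7] a 0.29 F [0.8 0.1 0.4]
{"jaw":1,"x":-0.79,"y":-0.37,"z":-0.11,"yaw":1.00},
{"jaw":1,"x":-0.82,"y":-0.31,"z":-0.11,"yaw":1.00},
{"jaw":1,"x":-0.84,"y":-0.24,"z":-0.11,"yaw":1.00},
{"jaw":1,"x":-0.86,"y":-0.17,"z":-0.11,"yaw":1.00},
{"jaw":1,"x":-0.87,"y":-0.10,"z":-0.11,"yaw":1.00},
{"jaw":1,"x":-0.88,"y":-0.03,"z":-0.11,"yaw":0.13},
{"jaw":1,"x":-0.88,"y":-0.02,"z":-0.11,"yaw":0.00},
{"jaw":1,"x":-0.88,"y":-0.02,"z":-0.11,"yaw":0.00},
{"jaw":1,"x":-0.88,"y":-0.02,"z":-0.11,"yaw":0.00},
{"jaw":1,"x":-0.88,"y":-0.02,"z":-0.11,"yaw":0.00},
{"jaw":1,"x":-0.88,"y":-0.02,"z":-0.11,"yaw":0.00},
{"jaw":1,"x":-0.88,"y":-0.02,"z":-0.11,"yaw":0.00},
{"jaw":1,"x":-0.88,"y":-0.02,"z":-0.11,"yaw":0.00},
{"jaw":1,"x":-0.88,"y":-0.02,"z":-0.11,"yaw":0.00},
{"jaw":1,"x":-0.88,"y":-0.02,"z":-0.11,"yaw":0.00},
{"jaw":1,"x":-0.88,"y":-0.02,"z":-0.11,"yaw":0.00},
```

Emit:
{"fn": "drive_tool", "kwargs": {"steps": [{"jaw": 1, "x": -0.79, "y": -0.37, "z": -0.2, "yaw": 1}, {"jaw": 1, "x": -0.82, "y": -0.31, "z": -0.2, "yaw": 1}, {"jaw": 1, "x": -0.84, "y": -0.24, "z": -0.2, "yaw": 1}, {"jaw": 1, "x": -0.86, "y": -0.17, "z": -0.2, "yaw": 1}, {"jaw": 1, "x": -0.87, "y": -0.1, "z": -0.2, "yaw": 1}, {"jaw": 1, "x": -0.88, "y": -0.03, "z": -0.2, "yaw": 0.13}, {"jaw": 1, "x": -0.88, "y": -0.02, "z": -0.2, "yaw": 0}, {"jaw": 1, "x": -0.88, "y": -0.02, "z": -0.2, "yaw": 0}]}}

```text
clock: 9.35
position: [478.3, 1.7, 162.4]
orientation: [0.0, 0.748, 0.663, 0.0]
force: [0.0, 0.2, -0.6]
opening: 85.5
grip_force: 0.0
```

Emit:
{"fn": "drive_tool", "kwargs": {"steps": [{"jaw": 1, "x": -0.88, "y": -0.02, "z": -0.1, "yaw": 0}, {"jaw": 1, "x": -0.88, "y": -0.02, "z": 0, "yaw": 0}, {"jaw": 1, "x": -0.88, "y": -0.02, "z": 0, "yaw": 0}, {"jaw": 1, "x": -0.88, "y": -0.02, "z": 0, "yaw": 0}, {"jaw": 1, "x": -0.88, "y": -0.02, "z": 0, "yaw": 0}, {"jaw": 1, "x": -0.88, "y": -0.02, "z": 0, "yaw": 0}, {"jaw": 1, "x": -0.88, "y": -0.02, "z": 0, "yaw": 0}, {"jaw": 1, "x": -0.88, "y": -0.02, "z": 0, "yaw": 0}]}}

```text
clock: 10.15
position: [448.0, -207.8, 165.2]
orientation: [0.0, 0.748, 0.663, 0.0]
force: [1.2, -0.6, 0.5]
opening: 85.2
grip_force: 0.0
```

```bash
python3 - <<'E'
from h import *
import cv2
H=np.array([481.5,-209]);a=-.12;u=np.array([np.cos(a),np.sin(a)]);n=np.array([-u[1],u[0]])
for c in('side','top'):
  s=ctrl.capture(c)
  for q in('small_pad','small_hinge','small_gauge','large_pad'):
    for d in ctrl.mark_of(s,q)[:1]:
      x=np.array(d['xyz']);print(c,q,x.round(),'f,l',((x[:2]-H)@u).round(),((x[:2]-H)@n).round(),round(d['p'],2))
  P=cloud(s);q=P[:,:2]-H;f=q@u;l=q@n
  for h in(235,245,255,265,285,295):
        m=(P[:,2]>=h)&(P[:,2]<h+10)&(abs(l)<30)&(f<105)&(f>44)
        if m.sum()>5:print(c,h,m.sum(),'f %.0f %.0f'%tuple(np.percentile(f[m],[2,98])),'lat %.0f %.0f'%tuple(np.percentile(l[m],[2,98])))
rows([446.7,-204.8,115],-.12,3)
E
```

```text
side small_pad [ 526. -213.  123.] f,l 44.0 1.0 0.61
side small_hinge [ 483. -209.   76.] f,l 1.0 0.0 0.76
side small_gauge [ 552. -220.  235.] f,l 72.0 -2.0 0.62
side 235 33 f 55 83 lat -1 17
side 245 43 f 55 83 lat -0 17
side 255 42 f 56 82 lat -1 18
side 265 63 f 57 103 lat 6 17
side 285 74 f 51 103 lat -8 23
side 295 98 f 52 88 lat -13 21
top small_pad [ 528. -211.  123.] f,l 46.0 4.0 0.96
top small_hinge [ 479. -210.   78.] f,l -2.0 -2.0 0.89
top small_gauge [ 549. -217.  234.] f,l 68.0 0.0 0.6
top large_pad [608. 240.  86.] f,l 72.0 461.0 0.92
top 235 7 f 55 72 lat 6 15
top 245 6 f 55 72 lat 5 15
top 285 72 f 50 104 lat -17 20
top 295 169 f 51 86 lat -17 18
clock 10.65 p [ 447.8 -205.6  165.3] a -0.119 F [ 1.3 -0.4 -0.1]
{"jaw":1,"x":0.01,"y":-0.01,"z":0.56,"yaw":0.01},
{"jaw":1,"x":0.01,"y":-0.01,"z":0.56,"yaw":0.00},
{"jaw":1,"x":0.01,"y":-0.01,"z":0.56,"yaw":0.00},
```

Emit:
{"fn": "drive_tool", "kwargs": {"steps": [{"jaw": 1, "x": 0.02, "y": 0, "z": 0.4, "yaw": 0}, {"jaw": 1, "x": 0.02, "y": 0, "z": 0.45, "yaw": 0}, {"jaw": 1, "x": 0, "y": 0, "z": 0.45, "yaw": 0}, {"jaw": 1, "x": 0, "y": 0, "z": 0.38, "yaw": 0}, {"jaw": 1, "x": 0, "y": 0, "z": 0, "yaw": 0}, {"jaw": 1, "x": 0, "y": 0.3, "z": 0.1, "yaw": 0}, {"jaw": 1, "x": 0, "y": 0.3, "z": 0.15, "yaw": 0}, {"jaw": 1, "x": 0, "y": 0, "z": 0, "yaw": 0}]}}

```text
clock: 11.45
position: [467.3, -207.7, 107.3]
orientation: [0.001, 0.748, 0.663, 0.0]
force: [-0.6, -0.7, 0.4]
opening: 85.7
grip_force: 0.0
```

Emit:
{"fn": "drive_tool", "kwargs": {"steps": [{"jaw": 1, "x": 0, "y": 0.15, "z": 0.12, "yaw": 0}, {"jaw": 1, "x": 0, "y": 0.12, "z": 0.15, "yaw": 0}, {"jaw": 1, "x": 0, "y": 0.12, "z": 0.15, "yaw": 0}, {"jaw": 1, "x": 0, "y": 0.08, "z": 0.16, "yaw": 0}, {"jaw": 1, "x": 0, "y": 0.08, "z": 0.17, "yaw": 0}, {"jaw": 1, "x": 0, "y": 0, "z": 0, "yaw": 0}, {"jaw": 1, "x": 0, "y": 0, "z": 0, "yaw": 0}, {"jaw": 1, "x": 0, "y": 0, "z": 0, "yaw": 0}]}}

```text
clock: 12.25
position: [481.2, -209.0, 84.6]
orientation: [-0.001, 0.748, 0.663, -0.0]
force: [-0.3, 0.7, 0.9]
opening: 85.5
grip_force: 0.1
```

```bash
python3 - <<'E'
from h import *
import cv2
s=ctrl.capture('side')
cv2.imwrite('pics/f.png',cv2.resize(s['img'][80:220,220:360],None,fx=4,fy=4))
for q in('small_pad','small_hinge'):print(q,[(np.round(d['xyz']).tolist(),round(d['p'],2)) for d in ctrl.mark_of(s,q)[:1]])
p=np.array(ctrl.get_obs()['position']);print('f',(p[:2]-[481.5,-209])@[.993,-.12])
E
```

```text
small_pad [([540.0, -216.0, 100.0], 0.6)]
small_hinge [([481.0, -207.0, 74.0], 0.64)]
f -0.0817178432599925
```

View pics/f.png

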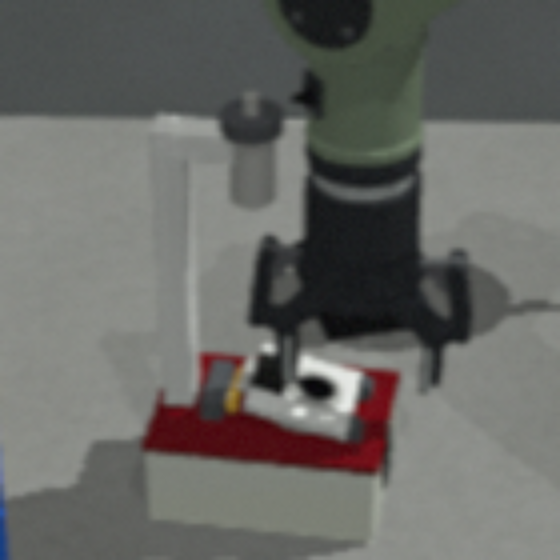

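The finger tip at about (287,385) is right at the pad's rear edge. I'll back up a little, shift 5 mm forward onto the pad and press.

Emit:
{"fn": "drive_tool", "kwargs": {"steps": [{"jaw": 1, "x": 0, "y": -0.1, "z": -0.35, "yaw": 0}, {"jaw": 1, "x": 0, "y": 0.1, "z": -0.1, "yaw": 0}, {"jaw": 1, "x": 0, "y": 0.1, "z": 0.15, "yaw": 0}, {"jaw": 1, "x": 0, "y": 0.07, "z": 0.2, "yaw": 0}, {"jaw": 1, "x": 0, "y": 0.02, "z": 0.15, "yaw": 0}, {"jaw": 1, "x": 0, "y": 0, "z": 0.15, "yaw": 0}, {"jaw": 1, "x": 0, "y": 0, "z": 0.15, "yaw": 0}, {"jaw": 1, "x": 0, "y": 0, "z": 0.05, "yaw": 0}]}}

```text
clock: 13.2
position: [487.6, -209.9, 72.5]
orientation: [-0.0, 0.748, 0.663, 0.0]
force: [-0.1, 0.5, 0.5]
opening: 85.3
grip_force: 0.0
```

Emit:
{"fn": "drive_tool", "kwargs": {"steps": [{"jaw": 1, "x": 0, "y": 0, "z": 0.06, "yaw": 0}, {"jaw": 1, "x": 0, "y": 0, "z": 0.06, "yaw": 0}, {"jaw": 1, "x": 0, "y": 0, "z": 0.05, "yaw": 0}, {"jaw": 1, "x": 0, "y": 0, "z": 0.05, "yaw": 0}, {"jaw": 1, "x": 0, "y": 0, "z": 0, "yaw": 0}, {"jaw": 1, "x": 0, "y": 0, "z": 0, "yaw": 0}, {"jaw": 1, "x": 0, "y": 0, "z": 0, "yaw": 0}, {"jaw": 1, "x": 0, "y": 0, "z": 0, "yaw": 0}]}}

```text
clock: 14.0
position: [487.5, -209.9, 70.6]
orientation: [0.001, 0.748, 0.663, 0.001]
force: [-10.9, 4.8, 34.1]
opening: 85.5
grip_force: 17.1
```

```bash
python3 - <<'E'
from h import *
import cv2
s=ctrl.capture('side')
cv2.imwrite('pics/g.png',cv2.resize(s['img'][80:220,220:360],None,fx=4,fy=4))
for q in('small_pad','small_hinge'):print(q,[(np.round(d['xyz']).tolist(),round(d['p'],2)) for d in ctrl.mark_of(s,q)[:1]])
E
```

```text
small_pad [([547.0, -214.0, 84.0], 0.98)]
small_hinge []
```

View pics/g.png

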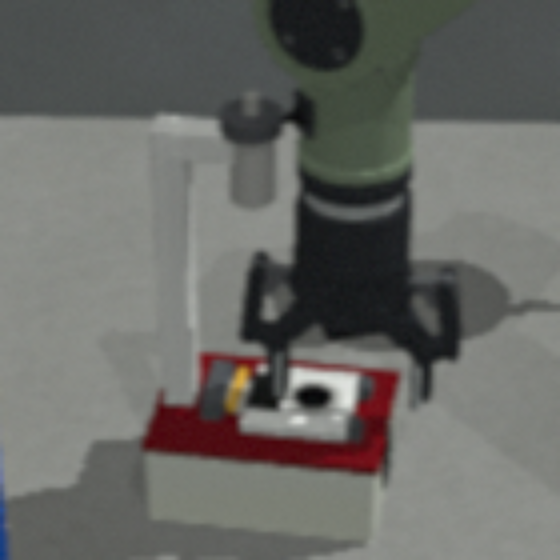

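The small cover is level, with the finger on the pad at (275,385) and 34 N against the stop. Now I'll let go.

Emit:
{"fn": "drive_tool", "kwargs": {"steps": [{"jaw": 1, "x": 0, "y": 0, "z": -0.2, "yaw": 0}, {"jaw": 1, "x": 0, "y": -0.05, "z": -0.3, "yaw": 0}, {"jaw": 1, "x": 0, "y": -0.2, "z": -0.4, "yaw": 0}, {"jaw": 1, "x": 0, "y": -0.5, "z": -0.4, "yaw": 0}, {"jaw": 1, "x": 0, "y": -0.5, "z": -0.4, "yaw": 0}, {"jaw": 1, "x": 0, "y": -0.5, "z": -0.4, "yaw": 0}, {"jaw": 1, "x": 0, "y": -0.5, "z": -0.4, "yaw": 0}, {"jaw": 1, "x": 0, "y": 0, "z": 0, "yaw": 0}]}}

```text
clock: 14.95
position: [419.1, -201.6, 142.3]
orientation: [0.0, 0.749, 0.663, -0.0]
force: [0.9, 0.8, -0.4]
opening: 85.3
grip_force: 0.0
```

```bash
python3 - <<'E'
from h import *
import cv2
for c in('side','top'):
  s=ctrl.capture(c)
  if c=='side':cv2.imwrite('pics/i.png',s['img'])
  for q in('small_pad','large_pad','orifice_mid','weight_mid','gaugebox_mid'):print(c,q,[(np.round(d['xyz']).tolist(),round(d['p'],2)) for d in ctrl.mark_of(s,q)[:1]])
E
```

```text
side small_pad [([554.0, -220.0, 235.0], 0.17)]
side large_pad [([610.0, 240.0, 85.0], 0.89)]
side orifice_mid [([446.0, 4.0, 2.0], 0.7)]
side weight_mid [([474.0, 418.0, 16.0], 0.73)]
side gaugebox_mid [([487.0, -455.0, 16.0], 0.75)]
top small_pad [([549.0, -217.0, 85.0], 0.92)]
top large_pad [([611.0, 242.0, 87.0], 0.87)]
top orifice_mid [([447.0, 4.0, 6.0], 0.78)]
top weight_mid [([472.0, 426.0, 17.0], 0.47)]
top gaugebox_mid [([484.0, -455.0, 12.0], 0.86)]
```

View pics/i.png

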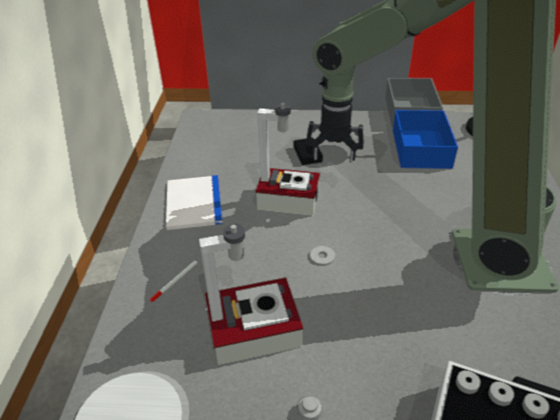

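Both covers lie flat, at (265,303) and (297,180), with their pads at 85 mm. The arm is clear and the ring, weight and box have not moved.

```bash
python3 -c "
from bench import ctrl
print(ctrl.sign_off())"
```

```text
the job is handed in; nothing more can be done
None
```

Both covers are pressed shut and stayed down after release (pads at about 85 mm), the ring, weight and box have not moved, and the job was handed in at about 15 s; the drive could not tilt the tool, so I kept it vertical and pressed with the open front finger from the hinge side instead of slanting it.

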